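# Fit the burr insert into the grinder

## Task

Lift the burr insert out of its wooden stand by the knob and fit it into the collar of the grinder: press it lightly and turn it until its cross-shaped key drops into the drive coupling hidden down in the collar and its flange lies flush on the collar's rim, then let go. Be gentle with the sprung coupling: never load it with more than 15 N (about 1.5 kg), and leave the other things on the worktop where they are.

Things in the scene. Friction and masses are not known exactly. Their poses are not given: they have to be found in the camera images.
- insert_knob (a point): Burr insert (loose, 0.15 to 0.26 kg, 76 mm tall): this point is on its axis half-way up its black fluted round knob, which is 38 mm in diameter and 38 mm tall; 19 mm below the knob's top, 19 mm above the flange's top, 57 mm above the key's lower end; z up. Grip the knob across at any angle, here or up to 9 mm higher, so that the fingertips clear the flange.
- insert_flange (a point): Centre of the underside of the insert's steel flange (54 mm in diameter, 4 mm thick), 23 mm below insert_knob and 34 mm above the key's lower end. Home: it coincides with grinder_mouth; key not in the slot: it stays 4 to 9 mm above. Under the flange is a round neck, 36 mm in diameter, 24 mm long, its lowest 5 mm tapering to 31 mm.
- insert: The same insert; origin on its axis at the lower end of its key, z up. The key, under the neck, is a steel cross of two bars, each 32 mm long and 6 mm thick, 10 mm tall; the bars lie along x and y of this frame.
- stand: Wooden block 90x90 mm, 46 mm tall, fixed on the worktop, with one round hole (42 mm wide, 40 mm deep) in the middle of its top, in which the insert stands at the start, its flange on the block's top. Origin: centre of its underside; z up.
- grinder_mouth (a point): Centre of the mouth of the grinder's collar, in the plane of its flat rim, 90 mm above the worktop; z up. The well in the collar is round, 38 mm in diameter (1 mm clearance round the insert's neck); its walls are 18 mm thick.
- drive_coupling: Sprung drive coupling in the well; origin: centre of its face, 25 mm below the rim at rest (its yaw is always the grinder's). In the face is a cross slot 8.4 mm wide, at an angle that differs every time and is not measured; the key fits at every quarter turn, within 0.07 rad. Pressed, it sinks up to 5 mm (2 N at first, 7 N at the end, then solid). Resists turning (0.12 N m).
- grinder: Grinder base: white round housing 118 mm in diameter and 44 mm tall with a steel collar 74 mm in diameter on top, 90 mm tall in all, fixed on the worktop. Origin: centre of its underside; z up; the switch is on its -x side.
- mug_2: Bystander: dark mug with a handle, 86 mm across, 99 mm tall; leave it alone. Origin: centre of its underside.
- glass_3: Bystander: clear glass, 78 mm across, 92 mm tall; leave it alone. Origin: centre of its underside.
- mandarin_1: Bystander: mandarin, 48 mm across; leave it alone. Origin: centre of its underside.
- mill_1: Bystander: small salt mill, 44 mm across, 90 mm tall; leave it alone. Origin: centre of its underside.
- box_1: Bystander: upright carton, 50x69x112 mm; leave it alone. Origin: centre of its underside.
- garlic_1: Bystander: garlic bulb, 50 mm across, 48 mm tall; leave it alone. Origin: centre of its underside.
- spice_jar_1: Bystander: spice jar with dark cap, 44 mm across, 105 mm tall; leave it alone. Origin: centre of its underside.
- teaspoon_1: Bystander: teaspoon lying flat, 138 mm long; leave it alone. Origin: centre of its underside.

How it is judged:
By the outcome, as a careful person would: the job done as asked, in the order asked, and still so for the second after the job is handed in, with the robot touching nothing.
It also fails if it takes over 70 s, if anything falls off the work surface, if the arm or the gripper's body presses on something with over 40 N, if the wrist force passes 120 N, or if a joint passes its speed limit or range.

## Robot

A 6-joint arm with a two-finger parallel gripper is mounted at the origin on a cart in front of the work surface, level with it; the furniture and walls round the work are solid. World frame = base frame: x ahead of the robot, y to its left, z up, the work surface at z = 0. Lengths are in mm, angles in rad, forces in N, time in s.
With the tool pointing down it reaches from about 325 to 875 mm from the base axis. Payload 4.4 kg.
Tool frame: the origin (TCP) lies on the centre line of the jaws, within the pads' length; the fingertips stand ahead of it and the grasp point (between the pads) lies 6 mm ahead of it (ctrl.tcp_to_tips is the z of the fingertips in the tool frame, in mm); z points along the fingers, y is the line along which they close (so a half turn about z gives the same grasp; the last joint's range is limited). The gripper opens to 85 mm and grips with 20 to 120 N. Pads are 22 mm wide; open, the fingers measure 114 mm over their backs; the gripper's body (76 mm by 85 mm) begins 54 mm behind the grasp point. The pads swing forward as they close: fully open they stand 13 mm farther back than shut.
Start: joints at [0.967, 0.207, 1.542, -0, 1.393, -0.15], TCP at [252.08, 516.801, 256.282] pointing down, gripper open.
Joint ranges: [-2.73, 2.73], [-0.86, 2.22], [0.23, 2.46], [-1.11, 4.25], [0.08, 2.63], [-2.82, 2.82]. Speed limits (rad/s): [2.79, 2.79, 3.14, 3.14, 3.14, 3.14].

## Interface

Orientations are given as a 3x3 rotation matrix whose columns are the frame's x, y, z axes.
In Python, from plant import ctrl, sensors, optics gives the robot as it stands. Calls block until the motion is done:
- ctrl.move_ptp(position, orientation): joint-space move of the TCP to a pose.
- ctrl.move_l(position, rot=None, vel=150, threshold=None): straight line of the TCP; rot=None keeps the orientation; vel is the mean speed in mm/s. With threshold (N) it stops when the force on the tool has changed by that much, and returns True; else False.
- ctrl.set_joints(angles): joint-space move.
- ctrl.gripper_to(opening, force=None): finger opening in mm; force is the grip in N (None keeps the last); returns when the fingers have stopped.
- ctrl.hold(seconds).
- ctrl.solve_ik(position, orientation): joint angles nearest the present ones, or None.
- sensors.read_state(): the state.
- optics.grab_frame(name): name is "scene" or "top" or "wrist"; returns (picture, depth): 384x512x3 uint8, red, green, blue; 384x512 float32, mm along the optical axis (not along the pixel's ray), 0 where there is no reading.
- optics.camera_params(name): a dict with "mtx" (3x3 intrinsics, pixels), "k1" (the pictures are not rectified: a ray, as slopes to the right and down, at radius r is drawn at 1 + k1 r^2 times it, then the intrinsics apply), "R" (3x3) and "t" (3): a world point X has camera coordinates R X + t; the wrist camera has in their place "T_tool_cam" (4x4, takes a point from camera to tool coordinates, whose origin is the TCP and whose axes are the flange's). Camera axes: x right, y down, z forward; pixel columns grow to the right and rows downward; lengths in mm; the calibration is good to about 2 mm. A picture is of the moment at which its call begins: read the wrist's pose just before it. camera_params takes no time and is no camera call.
A pose or a line that the arm cannot do raises ctrl.MotionError and nothing moves.
- ctrl.finish_job(): hands the job in; it is judged then, once.
The state is a dict: "t": time; "q": joint angles; "qvel": joint speeds; "tau": joint torques, N m; "eef_pos": TCP position; "eef_rot": TCP orientation; "force": force on the tool from outside, world axes, zero at the start; "wrist_torque": the same for the moment, N m; "grip_width": finger opening in mm; "grasp_force": force on a finger pad.
Only numpy, scipy, OpenCV 4.12 (cv2) and the standard library are available. Lean on these libraries where they do the work, as an engineer would, in place of code of your own. Each camera call takes 0.05 s, during which the arm holds its last target. There are 200 camera calls.

## Working session

There is one attempt and no reset: what is moved stays moved. The work goes in short steps, each a Python script; the robot and the scene stay as the last script left them, time stands still between calls to the robot, and variables do not carry over. Pictures are saved under pics/ and viewed, at most 10 in all, crops included, and the job is handed in when it is done.

```bash
ls; mkdir -p pics
python3 - <<'E'
from plant import ctrl,sensors,optics
import cv2,numpy as np
for n in("top","scene"):
    p,d=optics.grab_frame(n); cv2.imwrite(f"pics/{n}0.png",p[:,:,::-1]); np.save(f"{n}0.npy",d)
    c=optics.camera_params(n); print(n,c, (d>0).mean())
print(ctrl.tcp_to_tips, optics.camera_params("wrist"), sensors.read_state())
E
```

```text
pics
top {'mtx': array([[430.18689769,   0.        , 252.27487289],
       [  0.        , 430.18689769, 186.75888223],
       [  0.        ,   0.        ,   1.        ]]), 'k1': 0.021413288845990114, 'R': array([[ 0.00858591, -0.99993149,  0.00795561],
       [-0.93898161, -0.01079787, -0.34379783],
       [ 0.34386018, -0.00451835, -0.93900999]]), 't': array([ -69.37320706,  517.19735121, 1468.81522988])} 0.9960479736328125
scene {'mtx': array([[498.42149137,   0.        , 251.54008225],
       [  0.        , 498.42149137, 187.79887208],
       [  0.        ,   0.        ,   1.        ]]), 'k1': -0.05698744203713226, 'R': array([[-0.4061941 , -0.91377758,  0.0041095 ],
       [-0.41309722,  0.17961559, -0.89279837],
       [ 0.815081  , -0.36434706, -0.45043777]]), 't': array([ 152.76769334,  287.20734782, 1670.66660327])} 0.9717610677083334
25.0 {'mtx': array([[299.74301273,   0.        , 261.10616838],
       [  0.        , 299.74301273, 190.19746393],
       [  0.        ,   0.        ,   1.        ]]), 'k1': 0.008903356284248251, 'T_tool_cam': array([[ 2.61377310e-04, -9.5182560
[... 419 characters left out ...]
0, -1.50501685e-01]), 'qvel': array([-1.30106684e-03, -1.06257546e-03, -3.81689032e-03,  9.66601652e-05,
       -1.43659058e-03, -1.06029539e-04]), 'tau': array([ 1.66610148e-04, -3.84093761e+01, -2.92548931e+01, -2.35495299e-04,
        4.81739364e-03,  1.05384024e-05]), 'eef_pos': array([251.69119366, 516.26307948, 255.17885881]), 'eef_rot': array([[-8.98796028e-01,  4.38365291e-01, -1.25362412e-03],
       [ 4.38366948e-01,  8.98794321e-01, -1.78529107e-03],
       [ 3.44140601e-04, -2.15415990e-03, -9.99997621e-01]]), 'force': array([-0.68232525, -0.27017511, -0.93548974]), 'wrist_torque': array([-0.00012339,  0.0096313 , -0.0393976 ]), 'grasp_force': 0.0, 'grip_width': 85.3742991865653}
```

View pics/top0.png

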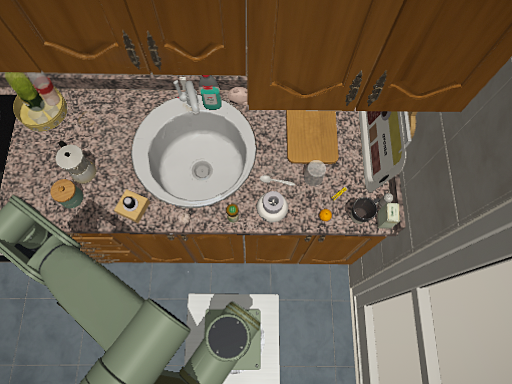

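View pics/scene0.png

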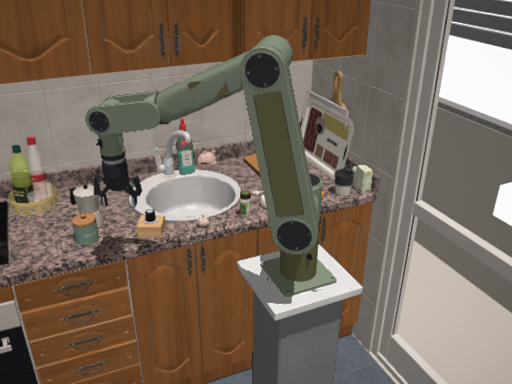

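The top view shows the stand with its black knob at (129,202) and the grinder at (272,205). The spoon is at (280,181), just behind the grinder, the dark cap of the jar or mill is at (232,210), and the mandarin is at (325,214). I'll get rough positions from these, then measure from the wrist camera.

```bash
cat > h.py <<'E'
from plant import ctrl,sensors,optics
import cv2,numpy as np
def und(c,px):
    K=c["mtx"]; px=np.atleast_2d(np.float64(px))
    D=(px-[K[0,2],K[1,2]])/[K[0,0],K[1,1]]; n=D.copy()
    for _ in range(8): n=D/(1+c["k1"]*(n**2).sum(1,keepdims=True))
    return np.c_[n,np.ones(len(n))]
def grab(name):
    s=sensors.read_state(); p,d=optics.grab_frame(name); c=optics.camera_params(name)
    if name=="wrist":
        T=c["T_tool_cam"]; R=s["eef_rot"]@T[:3,:3]; o=s["eef_rot"]@T[:3,3]+s["eef_pos"]
    else: R=c["R"].T; o=-R@c["t"]
    return p,d,c,R,o
def onplane(c,R,o,px,z):
    r=und(c,px)@R.T; return o+r*((z-o[2])/r[:,2:])
def cloud(d,c,R,o):
    v,u=np.mgrid[:d.shape[0],:d.shape[1]]
    r=und(c,np.c_[u.ravel(),v.ravel()])
    return (o+(r*d.reshape(-1,1))@R.T).reshape(*d.shape,3)
def down(a):  # tool down, tool y axis at world angle a
    y=np.array([np.cos(a),np.sin(a),0]); z=np.array([0,0,-1.]); return np.c_[np.cross(y,z),y,z]
E
python3 - <<'E'
from h import *
d=np.load("top0.npy"); c=optics.camera_params("top"); R=c["R"].T; o=-R@c["t"]
for px,z in (((129,202),88),((272,201),90),((232,210),90),((280,181),3),((315,165),92),((325,214),25)):
    print(px,onplane(c,R,o,px,z)[0].round())
s=sensors.read_state()
for p in ([300,300,250],[380,0,250]):
    for a in np.linspace(-np.pi,np.pi,9):
        q=ctrl.solve_ik(p,down(a)); print(p,a.round(2),None if q is None else np.round(q,2))
E
```

```text
(129, 202) [456. 376.  88.]
(272, 201) [ 465. -136.   90.]
(232, 210) [430.   7.  90.]
(280, 181) [ 575. -172.    3.]
(315, 165) [ 606. -295.   92.]
(325, 214) [ 438. -335.   25.]
[300, 300, 250] -3.14 [ 0.58 -0.12  1.9  -0.    1.37 -2.56]
[300, 300, 250] -2.36 None
[300, 300, 250] -1.57 [ 0.58 -0.12  1.9  -0.    1.37  2.15]
[300, 300, 250] -0.79 [ 0.58 -0.12  1.9  -0.    1.37  1.37]
[300, 300, 250] 0.0 [ 0.58 -0.12  1.9  -0.    1.37  0.58]
[300, 300, 250] 0.79 [ 0.58 -0.12  1.9  -0.    1.37 -0.2 ]
[300, 300, 250] 1.57 [ 0.58 -0.12  1.9  -0.    1.37 -0.99]
[300, 300, 250] 2.36 [ 0.58 -0.12  1.9  -0.    1.37 -1.78]
[300, 300, 250] 3.14 [ 0.58 -0.12  1.9  -0.    1.37 -2.56]
[380, 0, 250] -3.14 None
[380, 0, 250] -2.36 [-0.23 -0.23  1.99 -0.    1.39  2.13]
[380, 0, 250] -1.57 [-0.23 -0.23  1.99 -0.    1.39  1.34]
[380, 0, 250] -0.79 [-0.23 -0.23  1.99 -0.    1.39  0.56]
[380, 0, 250] 0.0 [-0.23 -0.23  1.99 -0.    1.39 -0.23]
[380, 0, 250] 0.79 [-0.23 -0.23  1.99 -0.    1.39 -1.01]
[380, 0, 250] 1.57 [-0.23 -0.23  1.99 -0.    1.39 -1.8 ]
[380, 0, 250] 2.36 [-0.23 -0.23  1.99 -0.    1.39 -2.59]
[380, 0, 250] 3.14 None
```

```bash
python3 -c "
import cv2
a=cv2.imread('pics/top0.png')[150:240,100:400]
cv2.imwrite('pics/topcrop.png',cv2.resize(a,(800,240),interpolation=cv2.INTER_CUBIC))"
```

```text
(no output)
```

View pics/topcrop.png

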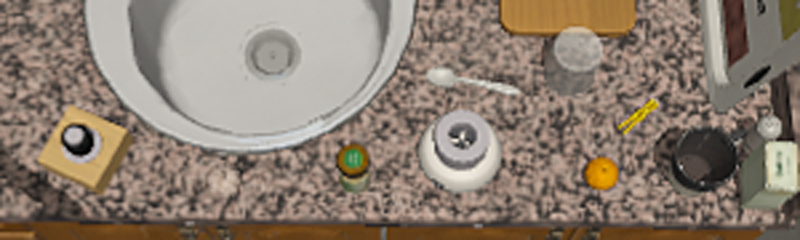

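The crop shows the knob at about (78,138) and the collar with a dark cross in its well at about (461,137). The jar's amber and green cap is at (352,158) and the spoon spans (430–520, 75–95). Next are wrist views of both, with the grinder first while the gripper is empty.

Run:
```python
from h import *
R0=down(1.1)
for n,p in (("g",[460,-136,260]),("s",[453,376,260])):
    ctrl.move_ptp(p,R0); ctrl.hold(0.3)
    im,d,c,R,o=grab("wrist"); cv2.imwrite(f"pics/w{n}.png",im[:,:,::-1]); np.savez(f"w{n}.npz",im=im,d=d,R=R,o=o)
    P=cloud(d,c,R,o); near=np.hypot(P[...,0]-p[0],P[...,1]-p[1])<60
    print(n,sensors.read_state()["t"],(d>0).mean())
    for zl in range(0,110,5):
        m=near&(d>0)&(abs(P[...,2]-zl)<2.5); print(zl,m.sum(),P[m][:,:2].mean(0).round(1) if m.sum() else "")
a,b=cv2.imread("pics/wg.png"),cv2.imread("pics/ws.png")
cv2.imwrite("pics/both.png",cv2.resize(np.hstack([a,b]),(800,300),interpolation=cv2.INTER_AREA))
```

```text
g 2.8833 0.9959157307942709
0 665 [ 419.7 -118.3]
5 63 [ 422.  -115.2]
10 0 
15 132 [ 431.4 -125.8]
20 64 [ 428.6 -116.7]
25 90 [ 422.9 -117.2]
30 381 [ 435.5 -122. ]
35 516 [ 444.3 -127.5]
40 944 [ 446.4 -129.2]
45 1100 [ 449.8 -130.2]
50 52 [ 448.  -132.1]
55 144 [ 463.2 -137. ]
60 87 [ 460.4 -137.3]
65 422 [ 468.3 -139.3]
70 117 [ 464.3 -138.3]
75 105 [ 465.  -137.1]
80 108 [ 463.5 -138.6]
85 117 [ 461.8 -136.5]
90 2840 [ 466.1 -138.5]
95 156 [ 466.4 -140. ]
100 0 
105 0 
s 5.0917 0.9959971110026041
0 1484 [419.9 367.2]
5 176 [418.4 375.6]
10 27 [419.8 396.9]
15 31 [420.  397.4]
20 29 [419.6 396.7]
25 33 [419.4 396.2]
30 32 [420.  397.7]
35 39 [419.2 395.7]
40 33 [420.2 398. ]
45 2160 [455.9 383.8]
50 2436 [456.9 382.5]
55 55 [452.5 388.9]
60 27 [447.6 387. ]
65 31 [448. 388.]
70 30 [447.8 388. ]
75 37 [448.4 387.4]
80 37 [448.6 388.7]
85 93 [454.6 385.7]
90 995 [461.6 382.8]
95 0 
100 0 
105 0
```

View pics/both.png

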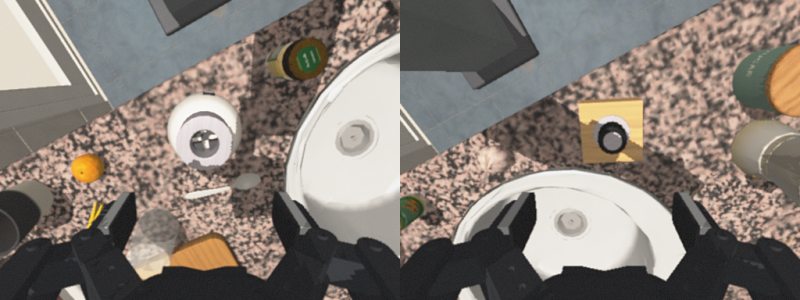

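Left (wrist over the grinder): the collar is at about (204,138) with the cross slot visible in the well, and the spoon lies below it. Right: the knob top is at about (612,138) on the stand. I'll fit circles to the rim and the knob top.

```bash
cat > fit.py <<'E'
from h import *
from scipy.optimize import least_squares
def circ(p):
    f=lambda x:np.hypot(p[:,0]-x[0],p[:,1]-x[1])-x[2]
    r=least_squares(f,[*p[:,:2].mean(0),25],loss="soft_l1"); return r.x.round(2),np.std(f(r.x)).round(2)
def rings(d,c,R,o,z,ctr,rad,tol=6):
    P=cloud(d,c,R,o); m=((abs(P[...,2]-z)<tol)&(np.hypot(P[...,0]-ctr[0],P[...,1]-ctr[1])<rad)).astype(np.uint8)
    cs,h=cv2.findContours(m,cv2.RETR_CCOMP,cv2.CHAIN_APPROX_NONE)
    zz=np.median(P[m>0][:,2])
    for k,h in zip(cs,h[0]):
        if len(k)>25: print("outer" if h[3]<0 else "hole",len(k),zz.round(1),circ(onplane(c,R,o,k[:,0].astype(float),z)))
E
python3 - <<'E'
from fit import *
c=optics.camera_params("wrist")
f=np.load("wg.npz"); rings(f["d"],c,f["R"],f["o"],90,(465,-138),50)
f=np.load("ws.npz"); rings(f["d"],c,f["R"],f["o"],88,(460,383),40)
E
```

```text
outer 202 91.3 (array([ 467.22, -139.19,   36.45]), np.float64(0.36))
hole 103 91.3 (array([ 466.66, -138.93,   18.65]), np.float64(0.38))
outer 114 89.5 (array([461.54, 382.83,  18.72]), np.float64(0.48))
```

Run:
```python
from fit import *
R0=down(1.1-np.pi)
for n,p,z,ctr,r in (("s",[461,383,260],88,(460,383),40),("g",[467,-139,260],90,(466,-138),50)):
    ctrl.move_ptp(p,R0); ctrl.hold(0.3)
    im,d,c,R,o=grab("wrist"); rings(d,c,R,o,z,ctr,r)
    s=sensors.read_state(); print(n,s["t"],s["eef_pos"]-p)
```

```text
outer 112 89.4 (array([462.36, 381.62,  18.68]), np.float64(0.45))
s 8.0917 [-0.0066355   0.00061105  0.02908894]
outer 206 91.2 (array([ 467.23, -140.14,   36.39]), np.float64(0.36))
hole 104 91.2 (array([ 467.79, -140.45,   18.72]), np.float64(0.32))
g 10.3333 [ 0.15046391  0.3334382  -0.00816366]
```

Run:
```python
from fit import *
K=np.array([461.95,382.2]); R0=down(1.1)
ctrl.move_ptp([*K,190],R0); ctrl.move_l([*K,81],vel=100,threshold=8)
print(sensors.read_state()["eef_pos"])
ctrl.gripper_to(30,60); s=sensors.read_state(); print(s["grip_width"],s["grasp_force"],s["force"])
ctrl.move_l([*K,200],vel=100); ctrl.hold(.2)
s=sensors.read_state(); print(s["t"],s["eef_pos"],s["grip_width"],s["grasp_force"],s["force"])
im,d,c,R,o=grab("wrist"); cv2.imwrite("pics/held.png",im[:,:,::-1])
```

```text
[462.65226978 382.6372253   81.94261823]
36.73784347361063 60.35914421081543 [-0.20302042  1.11895359  3.00903796]
15.525 [461.63914158 381.97606659 199.22260095] 36.47756348482541 60.061519145965576 [-0.29091823  0.32160605 -1.66090645]
```

View pics/held.png

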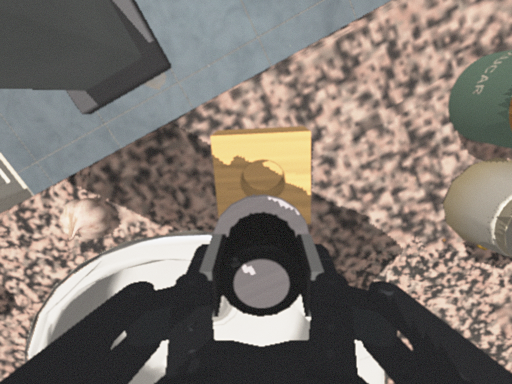

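The insert hangs upright in the jaws, knob top at about (262,283), and the stand hole is empty at (263,178). Next I move over the grinder, and check the knob's offset in the tool.

Run:
```python
from fit import *
G=np.array([467.2,-139.7]); R0=down(1.1)
ctrl.move_ptp([*G,185],R0); ctrl.hold(.3)
im,d,c,R,o=grab("wrist"); s=sensors.read_state(); print(s["eef_pos"],s["force"],s["t"])
P=cloud(d,c,R,o); m=(P[...,2]>150)&(np.hypot(P[...,0]-G[0],P[...,1]-G[1])<25); print(np.percentile(P[m][:,2],[5,50,95]))
# grey top disc of the knob
g=cv2.cvtColor(im,cv2.COLOR_RGB2GRAY); roi=g[240:330,215:310]
b=(roi>70).astype(np.uint8); n,l,st,ce=cv2.connectedComponentsWithStats(b)
k=l[283-240,262-215]; print(st[k],ce[k]+[215,240])
cs,_=cv2.findContours((l==k).astype(np.uint8),cv2.RETR_EXTERNAL,cv2.CHAIN_APPROX_NONE)
pp=cs[0][:,0]+[215.,240.]
print(circ(onplane(c,R,o,pp,s["eef_pos"][2]+7)))
F0=s["force"]
r=ctrl.move_l([*G,162],vel=60,threshold=5); print(r)
r=ctrl.move_l([*G,137],vel=25,threshold=3); ctrl.hold(.2)
s=sensors.read_state(); print(r,s["eef_pos"],s["force"]-F0,s["wrist_torque"],s["t"])
```

```text
[ 467.35809202 -139.34671643  184.98122135] [ 0.46983166 -0.25185624 -2.41328899] 17.8167
[155.02567123 194.77195895 250.13624028]
[  18   18   57   50 2212] [261.06735986 283.07730561]
(array([ 467.57, -139.98,   12.26]), np.float64(0.17))
False
False [ 467.3353724  -139.75889242  137.2143834 ] [0.09482993 0.48920329 1.04043514] [ 0.04358374  0.00040411 -0.06851409] 19.7
```

Run:
```python
from fit import *
G=np.array([467.2,-139.7]); F0=-2.41
def fz():
    v=[]
    for _ in range(3): ctrl.hold(.03); v.append(sensors.read_state()["force"][2])
    return np.mean(v)-F0
z=137
while z>126:
    z-=1; ctrl.move_l([*G,z],vel=25,threshold=8); f=fz(); print(z,f.round(2))
    if f>4: break
a=1.1
if f>3:
  for i in range(24):
    a-=.08; ctrl.move_l([*G,z],rot=down(a),vel=20); s=sensors.read_state(); f=fz()
    print(round(a,2),f.round(2),s["eef_pos"].round(1),s["wrist_torque"].round(2),round(s["t"],1))
    if f<2 or f>10: break
```

```text
136 0.17
135 0.24
134 2.31
133 3.41
132 4.46
1.02 4.48 [ 467.4 -139.9  132.2] [-0.08  0.03 -0.  ] 21.7
0.94 4.29 [ 467.3 -139.8  132.1] [-0.02 -0.03 -0.05] 22.1
0.86 1.24 [ 467.1 -139.4  131.5] [ 0.04 -0.28 -0.07] 22.4
```

The force dropped at a = 0.86, so the key has found the slot. Lowering until the flange seats.

Run:
```python
from fit import *
G=np.array([467.2,-139.7]); F0=-2.41
def fz():
    v=[]
    for _ in range(3): ctrl.hold(.03); v.append(sensors.read_state()["force"]-[0,0,F0])
    return np.mean(v,0)
z=132
while z>122:
    z-=1; ctrl.move_l([*G,z],vel=25,threshold=6); f=fz(); s=sensors.read_state(); print(z,f.round(2),s["eef_pos"].round(1),s["wrist_torque"].round(2),s["t"])
    if f[2]>6: break
```

```text
131 [ 2.26  0.46 -0.25] [ 467.  -139.4  130.6] [ 0.18 -0.38 -0.07] 22.85
130 [1.45 1.34 0.18] [ 467.1 -139.5  129.9] [ 0.31 -0.34 -0.02] 23.2
129 [1.61 2.18 1.92] [ 467.2 -139.6  129. ] [ 0.36 -0.32 -0.05] 23.55
128 [1.06 2.78 1.81] [ 467.2 -139.6  128. ] [ 0.49 -0.26 -0.09] 23.9
127 [1.32 2.86 1.92] [ 467.2 -139.6  127. ] [ 0.51 -0.32 -0.09] 24.25
126 [1.58 2.79 1.97] [ 467.2 -139.7  126. ] [ 0.62 -0.33 -0.09] 24.6
125 [-0.45  3.59  7.8 ] [ 467.3 -139.7  125.6] [ 0.71  0.01 -0.06] 24.95
```

Run:
```python
from fit import *
G=np.array([467.2,-139.7]); 
ctrl.gripper_to(70); ctrl.move_l([*G,260],vel=100); ctrl.hold(.3)
im,d,c,R,o=grab("wrist"); cv2.imwrite("pics/end.png",im[:,:,::-1])
P=cloud(d,c,R,o); r=np.hypot(P[...,0]-G[0],P[...,1]-G[1]); th=np.arctan2(P[...,1]-G[1],P[...,0]-G[0])
for nm,lo,hi,zl,zh in (("rim",29.5,34,80,105),("flange",21.5,25,80,112),("knob",0,14,110,150)):
  for t in range(4):
    m=(r>lo)&(r<hi)&(P[...,2]>zl)&(P[...,2]<zh)&(((th+np.pi)//(np.pi/2)).astype(int)==t)
    print(nm,t,m.sum(),np.median(P[m][:,2]).round(2) if m.sum() else "")
print(sensors.read_state()["t"])
```

```text
rim 0 221 91.42
rim 1 68 91.43
rim 2 218 91.49
rim 3 240 91.43
flange 0 100 95.51
flange 1 0 
flange 2 84 95.4
flange 3 141 95.49
knob 0 200 133.97
knob 1 186 134.03
knob 2 196 134.01
knob 3 206 134.04
27.225
```

View pics/end.png

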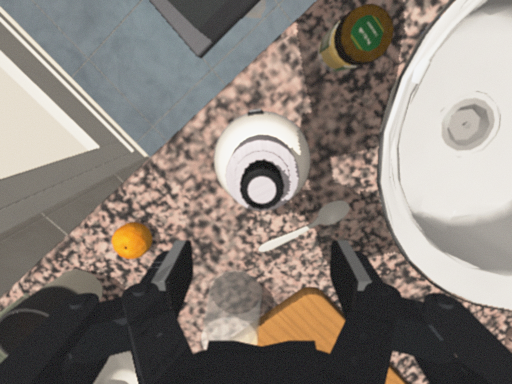

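The insert sits level in the collar at (263,185). Its flange top is 4.0 mm above the rim all round, which matches the flange's thickness, so it is flush. The neighbouring objects have not moved.

```bash
python3 -c "
from plant import ctrl; print(ctrl.finish_job())"
```

```text
the job is handed in; nothing more can be done
None
```

The burr insert is keyed into the drive coupling with its flange flush on the collar's rim, released and handed in at about 27 s, with a measured press of about 8 N at most.

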